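Push the fixture pins home around a butted-up desk tidy

ROBOT

A 6-joint arm with a two-finger parallel gripper is mounted at the origin on the work surface. World frame = base frame: x ahead of the robot, y to its left, z up, the work surface at z = 0. Lengths are in m, angles in rad, forces in N, time in s.
With the tool pointing down it reaches from about 0.275 to 0.875 m from the base axis. Payload 12.5 kg.
Tool frame: the origin (TCP) lies at the very end of the fingers, on their centre line; the grasp point (between the pads) lies 19 mm behind it (r.tcp_to_grasp is the distance from the TCP to the grasp point, in m); z points along the fingers, y is the line along which they close (so a half turn about z gives the same grasp; the last joint's range is limited). The gripper opens to 85 mm and grips with 20 to 120 N. Pads are 22 mm wide; open, the fingers measure 114 mm over their backs; the gripper's body (76 mm by 85 mm) begins 54 mm behind the grasp point. The pads swing forward as they close: fully open they stand 13 mm farther back than shut.
Start: joints at [-1.354, 0.351, 1.652, -0, 1.139, -0.085], TCP at [0.164, -0.525, 0.231] pointing down, gripper open.
Joint ranges: [-2.75, 2.75], [-0.79, 2.1], [0.01, 2.65], [-1.57, 4.71], [0.07, 3.14], [-2.87, 2.87]. Speed limits (rad/s): [2.22, 2.22, 2.79, 3.14, 3.14, 3.14].

INTERFACE

Orientations are given as a unit quaternion [w, x, y, z].
In Python, from workcell import r gives the robot as it stands. The module is installed in compiled form; this text tells all that it offers.
- The arm moves only by the tool jog_arm, never from a script. Its argument "deltas" is text: rows parted by semicolons, each of 5 numbers parted by spaces: the opening, from 0 (shut) to 1 (fully open), then the shift along the tool's x, y, z in m, then the turn about the tool's z in degrees. In form: claw x y z roll; .... A call has 1 to 5 rows; each row shifts and turns the commanded pose from where the row before left it, along the tool's axes as they then stand; what a row does not reach is not made up. A row lasts 1/12 s, in which the tool goes at most 41.7 mm and 7.16 degrees, less where a joint would pass 70% of its speed; a pose out of reach is approached as far as the arm can. A call with a gripper value outside its range is refused whole. The fingers move at their own pace and stop on an object; "newtons" is the grip in N (left out, the last holds). Time passes only in rows, so rows that do not move let the fingers close. It gives the time, the measured TCP pose, the force, the opening and the grip force at its end, in the units of the state.
- r.observe(): the state, without advancing time (a new reading comes with each control period).
- r.capture(name): name is "side" or "top"; returns the picture (480x640x3 uint8, red, green, blue); there is no depth.
- r.camera_model(name): a dict with "fx", "fy", "cx", "cy" (pixels), "position" and "rotation" of the camera in the world. Camera axes: x right, y down, z forward; pixel columns grow to the right and rows downward; lengths in m; the calibration is good to about 2 mm. A picture is of the moment at which its call begins. camera_model takes no time and is no camera call.
- r.sign_off(): hands the job in; it is judged then, once.
The state is a dict: "time_s": time; "joint_pos": joint angles; "joint_velocities": joint speeds; "tau": joint torques, N m; "ee_pos": TCP position; "tool_rot": TCP orientation; "ft_force": force on the tool from outside, world axes, zero at the start; "wrist_torque": the same for the moment, N m; "gripper_width": finger opening in m; "finger_force": force on a finger pad.
Only numpy, scipy, OpenCV 4.12 (cv2) and the standard library are available. Lean on these libraries where they do the work, as an engineer would, in place of code of your own. Each camera call takes 0.05 s, during which the arm holds its last target. There are 200 camera calls.

TASK

A desk tidy is butted up against the long stop and the round stop on the welding table's fixture plate, and the stops' three locating pins still stand proud. With the fingertips push each pin down, lightly, until its head sits on its stop, working out from the corner: first the long stop's pin nearer the round stop, then the long stop's other pin, and last the pin in the round stop. Only push, never pull a pin up or lean hard on the stops, and leave the desk tidy and everything else where they are.

Things in the scene. Friction and masses are not known exactly. Their poses are not given: they have to be found in the camera images.
- pin_l (a joint): slide of the push-in locating pin at the long stop's +y end, in m: 0.014 = home, the head's underside resting on the stop; less = proud by the difference (10 to 14 mm proud at the start); below 0 = pulled up. A steady push of about 5 N on the head slides it down (an O-ring grips its bore), it stays where it is left and stops solidly when home
- pin_l_top (a point): centre of the top face of that pin's head, a round steel knob 28 mm across and 14 mm high on a 16 mm shank. z = 0.042 m (above the table) when the pin is home, 0.052 to 0.056 m at the start
- pin_r (a joint): the same kind of pin at the long stop's -y end; same values, size, heights and push
- pin_r_top (a point): centre of the top face of that pin's head
- pin_round (a joint): the same kind of pin, in the middle of the round stop; same values, size, heights and push
- pin_round_top (a point): centre of the top face of that pin's head
- long_stop: long stop: black flat steel bar, 50 x 250 x 16 mm, lying fixed on the fixture plate along the far (+x) edge of the desk tidy, its long side along its y axis; origin at the centre of its underside. Its two pins stand on its centre line, 85 mm either side of the middle. A push or knock of over 50 N on stop or pin is too hard; pressing home at 30 mm/s or slower stays well below that
- round_stop: round stop: black steel disc, 60 mm across, 16 mm thick, fixed on the fixture plate against one end of the desk tidy (the robot's left end in some starts, the right end in others); origin at the centre of its underside; its pin stands on its axis. Its axis is about 120 mm to one side (y) of the long stop's middle and 60 to 85 mm nearer the robot
- fixture_plate: bright steel plate with rows of bores, 320 x 440 x 12 mm, fixed flat on the table, turned by up to 0.25 rad; origin at the centre of its underside. Both stops, the desk tidy, the V-block, the spare pin and the rest post stand on it, on its top face 12 mm above the table
- desk_tidy: the workpiece: loose aluminium-grey desk organiser of 1.1 kg on a 140 x 170 x 4 mm base plate, butted (1.5 mm gap) against both stops, with an arched cover, an 82 mm high tube, a small tube and three tubes lying down, all at least 20 mm inside its edges; origin at the centre of its underside. Not to be shifted
- v_block: loose grey steel V-block, 50 x 50 x 42 mm, on the plate beside the desk tidy's other end, away from the round stop; origin at the centre of its underside. Leave alone
- spare_pin: loose spare pin standing upside down on its head, 54 mm high, at a near corner of the plate; origin at its underside. Leave alone
- rest_post: loose small steel rest post with a 30 x 30 mm foot, 68 mm high, at the other near corner of the plate; origin at its underside. Leave alone
- spatter_spray: loose spray can, 58 mm across, 170 mm high, on the table to the left of the plate; origin at its underside. Leave alone
- wire_brush: loose wire brush, 260 mm long, lying on its side on the table to the left of the plate. Leave alone
- nozzle_dip: loose jar, 72 mm across, 60 mm high, on the table to the right of the plate; origin at its underside. Leave alone
- screw_clamp: loose small screw clamp, 190 mm long, lying on the table to the right of the plate. Leave alone

How it is judged:
On the way, in this order (a step that is already met when the one before it is completed fails the run):
1. the long stop's pin nearer the round stop is home while the other two still stand proud (((y of pin_round_top in the frame of long_stop above 0 m and value of joint pin_l above 0.0115 m and value of joint pin_r below 0.008 m) or (y of pin_round_top in the frame of long_stop below 0 m and value of joint pin_r above 0.0115 m and value of joint pin_l below 0.008 m)) and value of joint pin_round below 0.008 m), for 0.2 s.
2. both of the long stop's pins are home while the round stop's pin still stands proud (value of joint each of pin_l, pin_r above 0.0115 m and value of joint pin_round below 0.008 m), for 0.2 s.
3. all three pins are home (value of joint each of pin_l, pin_r, pin_round above 0.0115 m), for 0.2 s.
At the end, for the whole second after the job is handed in: all three pins are home (head within 2.5 mm of its stop, joint above 0.0115), and the desk tidy lies still within 6 mm of where it began, flat on the plate (all of step 3 and distance of desk_tidy from where it was at the start of the episode below 0.006 m and angle between desk_tidy's own z axis and vertical below 0.05 rad and linear speed of desk_tidy below 0.02 m/s); the robot touches nothing.
It fails at once if a pin is pulled up (value of joint any of pin_l, pin_r, pin_round below -0.003 m).
It fails at once if the stops or their pins are pushed with more than 50 N (contact force between any of the fingers, the arm and long_stop above 50 N or contact force between any of the fingers, the arm and round_stop above 50 N).
It fails at once if the desk tidy is shifted by more than 6 mm, or lifted (distance of desk_tidy from where it was at the start of the episode above 0.006 m).
It fails at once if a bystander is moved by more than 15 mm (distance of any of v_block, spare_pin, rest_post, spatter_spray, wire_brush, nozzle_dip, screw_clamp from where it was at the start of the episode above 0.015 m).
It also fails if it takes over 48 s, if anything falls off the work surface, if the arm or the gripper's body presses on something with over 40 N, if the wrist force passes 120 N, or if a joint passes its speed limit or range.

## Working session

There is one attempt and no reset: what is moved stays moved. The work goes in short steps, Python scripts to look and compute and a tool call to move; the robot and the scene stay as the last step left them, time stands still between calls to the robot, and variables do not carry over. Pictures are saved under pics/ and viewed, at most 10 in all, crops included, and the job is handed in when it is done.

Besides the shell and the picture viewer there is one more tool, called after "Request:" in YAML: its name, and indented under it one key for each argument. jog_arm: Moves the arm, as the interface text tells. Its arguments: {"type":"object","properties":{"deltas":{"type":"string"},"newtons":{"type":"number"}},"required":["deltas"]}

```bash
mkdir -p pics
python3 - <<'E'
from workcell import r
import cv2
for n in("top","side"):
    cv2.imwrite(f"pics/{n}0.png",r.capture(n)[:,:,::-1]); m=r.camera_model(n); print(n,m)
s=r.observe(); print(s["time_s"],s["ee_pos"],s["tool_rot"],s["gripper_width"])
E
```

```text
top {'fx': 469.1713646618271, 'fy': 469.1713646618271, 'cx': 312.61418086927614, 'cy': 236.76964283915444, 'position': array([ 0.42916181, -0.01406936,  1.10579868]), 'rotation': array([ 0.04298011, -0.70580773,  0.70660482, -0.02641551])}
side {'fx': 434.92727902398127, 'fy': 434.92727902398127, 'cx': 320.3378191370009, 'cy': 235.3812887588642, 'position': array([0.0818153 , 0.7332383 , 0.81130838]), 'rotation': array([ 0.10905705, -0.2208943 ,  0.8835588 , -0.39829149])}
0.1 [ 0.163439   -0.52482628  0.23078987] [-5.66694952e-04  9.88638333e-01  1.50312752e-01 -3.24876644e-05] 0.08540167448470161
```

View pics/top0.png

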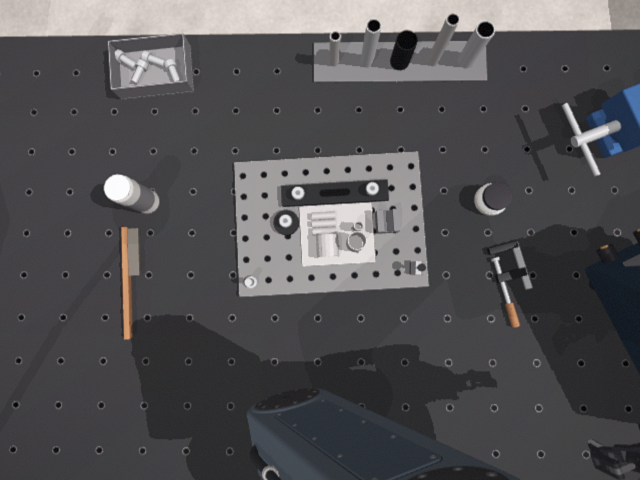

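View pics/side0.png

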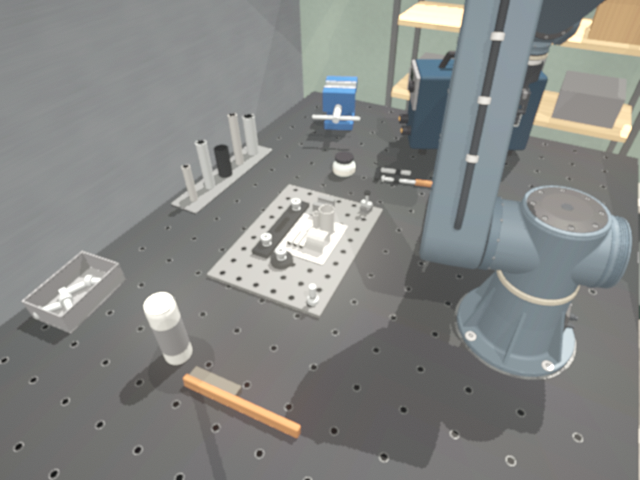

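The top view shows the round stop on the robot's left (+y). Pin heads are near (298,193) for pin_l, (372,188) for pin_r and (286,221) for pin_round. So the order is pin_l, pin_r, pin_round.

```bash
cat > h.py <<'E'
import numpy as np, cv2
from scipy.spatial.transform import Rotation as R
from workcell import r
def rot(q): return R.from_quat(np.roll(q,-1)).as_matrix()
def w(n,u,v,z):
    m=r.camera_model(n); d=rot(m["rotation"])@[(u-m["cx"])/m["fx"],(v-m["cy"])/m["fy"],1]
    p=m["position"]; return p+d*(z-p[2])/d[2]
def px(n,P):
    m=r.camera_model(n); c=rot(m["rotation"]).T@(np.array(P)-m["position"])
    return m["fx"]*c[0]/c[2]+m["cx"],m["fy"]*c[1]/c[2]+m["cy"]
E
python3 - <<'E'
from h import *
im=cv2.imread("pics/top0.png"); g=cv2.cvtColor(im,6)
for u,v in((298,193),(372,188),(286,221)):
    c=g[v-9:v+10,u-9:u+10]; k,l,s,ce=cv2.connectedComponentsWithStats((c>140).astype(np.uint8))
    i=l[9,9]; 
    q=ce[i]+[u-9,v-9]; P=w("top",*q,.054); print(q,s[i],P,px("side",P))
t=cv2.resize(im[150:300,225:435],None,fx=3.8,fy=3.8,interpolation=2)[:570]
s=cv2.imread("pics/side0.png")[180:320,205:395]; s=cv2.resize(s,None,fx=4,fy=4,interpolation=2)
cv2.imwrite("pics/t1.png",t);cv2.imwrite("pics/s1.png",s)
E
```

```text
[297.5 192.5] [  3   3  12  12 120] [0.63412736 0.04502039 0.054     ] (np.float64(266.0019405903162), np.float64(235.0747742982388))
[372.10084034 188.        ] [  3   3  13  13 119] [ 0.64371729 -0.12444829  0.054     ] (np.float64(295.7522826026907), np.float64(200.1055678724232))
[285.07258065 220.44354839] [  2   3  13  12 124] [0.57008233 0.07298332 0.054     ] (np.float64(280.74298833014973), np.float64(249.06553859681648))
```

View pics/t1.png

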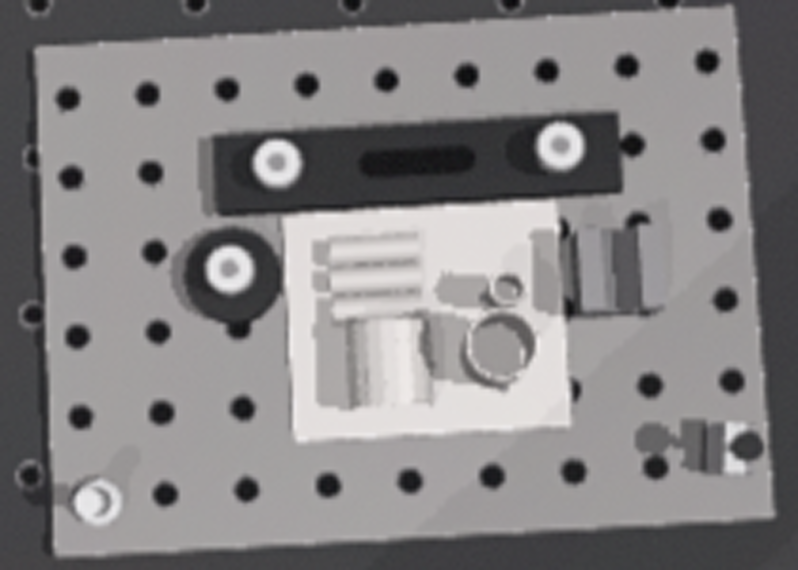

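View pics/s1.png

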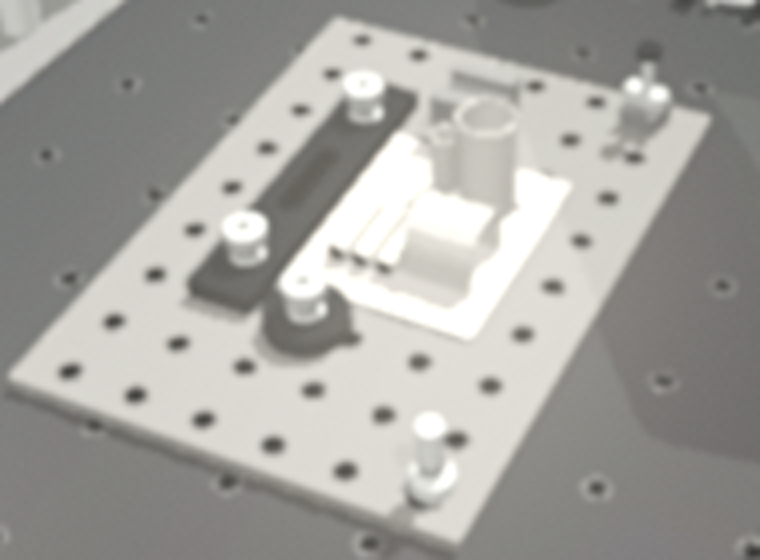

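Image check: the top-view pin positions reproject onto the pins in the side view to about 1 px, and the pin spacing of 170 mm matches. The tubes on the tidy and the tall spray can stay clear of the route at z of about 0.2.

Request:
jog_arm:
  deltas: "0 0.031 -0.02 0 0;0 0.031 -0.02 0 0;0 0.031 -0.02 0 0;0 0.031 -0.02 0 0;0 0.031 -0.02 0 0"
  newtons: 30

```text
time_s: 0.52
ee_pos: [0.2824, -0.382, 0.2311]
tool_rot: [-0.0, 0.989, 0.15, -0.0]
ft_force: [0.6, -0.2, 0.4]
gripper_width: 0.0258
finger_force: 0.0
```

Request:
jog_arm:
  deltas: "0 0.031 -0.02 0 0;0 0.031 -0.02 0 0;0 0.031 -0.02 0 0;0 0.031 -0.02 0 0;0 0.031 -0.02 0 0"

```text
time_s: 0.93
ee_pos: [0.4008, -0.2403, 0.2312]
tool_rot: [-0.0, 0.989, 0.15, -0.0]
ft_force: [1.0, -0.1, 0.2]
gripper_width: 0.0003
finger_force: 0.0
```

Request:
jog_arm:
  deltas: "0 0.031 -0.02 0 0;0 0.031 -0.02 0 0;0 0.031 -0.02 0 0;0 0.031 -0.02 0 0;0 0.031 -0.02 0 0"

```text
time_s: 1.35
ee_pos: [0.5191, -0.0987, 0.2311]
tool_rot: [-0.0, 0.989, 0.15, -0.0]
ft_force: [0.1, -1.0, 0.4]
gripper_width: 0.0001
finger_force: 0.0
```

Request:
jog_arm:
  deltas: "0 0.031 -0.02 0.02 0;0 0.031 -0.02 0.02 0;0 0.031 -0.02 0.02 0;0 0.031 -0.02 0.02 0;0 0 0 0 0"

```text
time_s: 1.77
ee_pos: [0.6129, 0.0164, 0.147]
tool_rot: [-0.001, 0.988, 0.152, -0.002]
ft_force: [-0.4, 0.4, -0.6]
gripper_width: 0.0002
finger_force: 0.0
```

Request:
jog_arm:
  deltas: "0 0.0145 -0.0105 0.02 0;0 0.0145 -0.0105 0.02 0;0 0 0 0.02 0;0 0 0 0.005 0;0 0 0 0 0"

```text
time_s: 2.18
ee_pos: [0.6325, 0.0404, 0.0853]
tool_rot: [-0.0, 0.989, 0.15, -0.002]
ft_force: [0.6, -0.7, 0.6]
gripper_width: -0.0001
finger_force: 0.0
```

Run:
```python
from h import *
s=r.observe(); print(s["ee_pos"],s["ft_force"],[px("side",P) for P in([*s["ee_pos"]],)])
im=r.capture("side")[:,:,::-1]; cv2.imwrite("pics/s2.png",cv2.resize(im[150:290,205:345],None,fx=4,fy=4,interpolation=2))
```

```text
[0.63252571 0.04042297 0.08529324] [ 0.58874177 -0.66686152  0.60193493] [(np.float64(266.3096772013245), np.float64(225.21350345040383))]
```

View pics/s2.png

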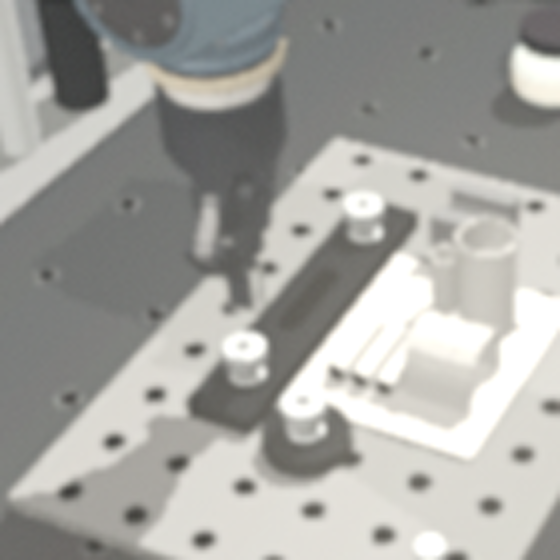

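The fingertips sit above pin_l at about (265,227) full-frame, 2 px from the predicted spot. I'll correct by about 4 mm and press slowly.

Request:
jog_arm:
  deltas: "0 0.003 -0.004 0.01 0;0 0 0 0.01 0;0 0 0 0.004 0;0 0 0 0.002 0;0 0 0 0.002 0"

```text
time_s: 2.65
ee_pos: [0.6353, 0.0453, 0.0587]
tool_rot: [-0.0, 0.989, 0.15, -0.0]
ft_force: [0.3, 0.9, -0.1]
gripper_width: 0.0003
finger_force: 0.0
```

Request:
jog_arm:
  deltas: "0 0 0 0.002 0;0 0 0 0.002 0;0 0 0 0.002 0;0 0 0 0.002 0;0 0 0 0.002 0"

```text
time_s: 3.07
ee_pos: [0.6355, 0.0453, 0.0491]
tool_rot: [0.0, 0.989, 0.15, 0.0]
ft_force: [-1.9, -1.2, 4.3]
gripper_width: 0.0001
finger_force: 2.1
```

Contact at about 4 N, so the pin is sliding.

Request:
jog_arm:
  deltas: "0 0 0 0.002 0;0 0 0 0.002 0;0 0 0 0.001 0;0 0 0 0.001 0;0 0 0 0 0"

```text
time_s: 3.48
ee_pos: [0.6355, 0.0453, 0.0427]
tool_rot: [0.0, 0.989, 0.15, 0.0]
ft_force: [0.7, -0.7, 0.6]
gripper_width: -0.0002
finger_force: 0.6
```

Request:
jog_arm:
  deltas: "0 0 0 0.001 0;0 0 0 0.0005 0;0 0 0 0 0"

```text
time_s: 3.73
ee_pos: [0.6356, 0.0453, 0.042]
tool_rot: [0.0, 0.989, 0.15, 0.0]
ft_force: [-3.2, -0.6, 9.6]
gripper_width: 0.0002
finger_force: 4.8
```

pin_l is home: 9.6 N at z 0.042. Now pin_r.

Request:
jog_arm:
  deltas: "0 0 0 -0.02 0;0 0 0 -0.03 0;0 -0.0085 0.033 0 0;0 -0.0085 0.033 0 0;0 -0.0085 0.033 0 0"

```text
time_s: 4.15
ee_pos: [0.6404, -0.0575, 0.0916]
tool_rot: [0.0, 0.989, 0.151, 0.0]
ft_force: [0.4, -0.4, 0.5]
gripper_width: -0.0002
finger_force: 0.0
```

Request:
jog_arm:
  deltas: "0 -0.0085 0.033 0 0;0 -0.0085 0.0325 0 0;0 0 0 0.01 0;0 0 0 0 0;0 0 0 0 0"

```text
time_s: 4.57
ee_pos: [0.6431, -0.1237, 0.0804]
tool_rot: [-0.001, 0.989, 0.15, -0.001]
ft_force: [-0.1, 0.4, -0.1]
gripper_width: -0.0001
finger_force: 0.0
```

Request:
jog_arm:
  deltas: "0 0 0 0.01 0;0 0 0 0.01 0;0 0 0 0.002 0;0 0 0 0.002 0;0 0 0 0.002 0"

```text
time_s: 4.98
ee_pos: [0.6437, -0.1239, 0.0551]
tool_rot: [-0.0, 0.989, 0.151, -0.0]
ft_force: [-0.1, -0.6, 0.5]
gripper_width: -0.0002
finger_force: 0.0
```

Request:
jog_arm:
  deltas: "0 0 0 0.002 0;0 0 0 0.002 0;0 0 0 0.002 0;0 0 0 0.002 0;0 0 0 0.002 0"

```text
time_s: 5.4
ee_pos: [0.6439, -0.1242, 0.0455]
tool_rot: [-0.0, 0.989, 0.15, 0.0]
ft_force: [0.1, 3.8, 4.3]
gripper_width: -0.0001
finger_force: 2.1
```

Request:
jog_arm:
  deltas: "0 0 0 0.001 0;0 0 0 0.001 0;0 0 0 0.001 0;0 0 0 0.001 0;0 0 0 0 0"

```text
time_s: 5.82
ee_pos: [0.6439, -0.1244, 0.042]
tool_rot: [0.0, 0.989, 0.15, 0.0]
ft_force: [-2.1, 3.4, 9.0]
gripper_width: 0.0
finger_force: 4.9
```

pin_r is home. Next I'll go high over the tidy to the round stop.

Request:
jog_arm:
  deltas: "0 0 0 -0.02 0;0 0 0 -0.035 0;0 0 0 -0.035 0;0 -0.002 -0.035 0 0;0 -0.002 -0.035 0 0"

```text
time_s: 6.23
ee_pos: [0.6199, -0.0597, 0.1332]
tool_rot: [0.001, 0.989, 0.149, 0.002]
ft_force: [0.2, 0.8, -0.4]
gripper_width: -0.0003
finger_force: 0.0
```

Request:
jog_arm:
  deltas: "0 -0.002 -0.035 0 0;0 -0.002 -0.035 0 0;0 -0.002 -0.035 0 0;0 -0.002 -0.0355 0 0;0 0 0 0 0"

```text
time_s: 6.65
ee_pos: [0.5675, 0.0773, 0.131]
tool_rot: [-0.0, 0.988, 0.152, -0.001]
ft_force: [0.1, 0.1, 0.1]
gripper_width: -0.0001
finger_force: 0.0
```

Request:
jog_arm:
  deltas: "0 0 0 0.02 0;0 0 0 0.02 0;0 0 0 0.01 0;0 0 0 0 0"

```text
time_s: 6.98
ee_pos: [0.5684, 0.0726, 0.079]
tool_rot: [-0.0, 0.989, 0.15, -0.002]
ft_force: [0.3, -0.3, -0.2]
gripper_width: 0.0
finger_force: 0.0
```

Run:
```python
from h import *
s=r.observe(); print(s["ee_pos"],px("side",s["ee_pos"]))
im=r.capture("side")[:,:,::-1]; cv2.imwrite("pics/s3.png",cv2.resize(im[150:290,205:345],None,fx=4,fy=4,interpolation=2))
```

```text
[0.56842611 0.07259615 0.07904819] (np.float64(280.61795171312014), np.float64(241.9046347243667))
```

View pics/s3.png

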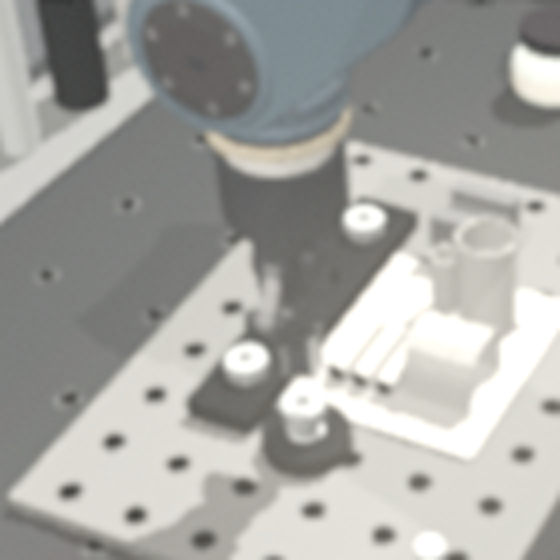

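The long stop's two pins now sit flush, at crop (246,358) and (365,218). The round pin is still proud at crop (304,395), directly below the fingertips.

Request:
jog_arm:
  deltas: "0 0.0015 0 0.01 0;0 0 0 0.01 0;0 0 0 0.002 0;0 0 0 0.002 0;0 0 0 0.002 0"

```text
time_s: 7.45
ee_pos: [0.5712, 0.0735, 0.0553]
tool_rot: [0.0, 0.989, 0.15, 0.0]
ft_force: [-0.1, -0.3, 0.0]
gripper_width: -0.0002
finger_force: 0.0
```

Request:
jog_arm:
  deltas: "0 0 0 0.002 0;0 0 0 0.002 0;0 0 0 0.002 0;0 0 0 0.002 0;0 0 0 0.001 0"

```text
time_s: 7.87
ee_pos: [0.5713, 0.0735, 0.0464]
tool_rot: [0.0, 0.989, 0.15, 0.0]
ft_force: [-0.9, -0.2, 3.8]
gripper_width: -0.0001
finger_force: 2.0
```

Request:
jog_arm:
  deltas: "0 0 0 0.001 0;0 0 0 0.001 0;0 0 0 0.001 0;0 0 0 0 0;0 0 0 0 0"

```text
time_s: 8.28
ee_pos: [0.5712, 0.0735, 0.0432]
tool_rot: [0.0, 0.989, 0.15, 0.0]
ft_force: [1.4, -0.4, 0.9]
gripper_width: 0.0
finger_force: 0.6
```

Request:
jog_arm:
  deltas: "0 0 0 0.001 0;0 0 0 0.001 0;0 0 0 0 0"

```text
time_s: 8.53
ee_pos: [0.5712, 0.0735, 0.042]
tool_rot: [0.0, 0.989, 0.15, 0.0]
ft_force: [-2.0, -0.8, 10.5]
gripper_width: 0.0001
finger_force: 5.5
```

Request:
jog_arm:
  deltas: "0 0 0 -0.02 0;0 0 0 -0.035 0;0 0 0 -0.035 0;0 0 0 -0.035 0;0 0 0 0 0"

```text
time_s: 8.95
ee_pos: [0.5737, 0.0737, 0.1726]
tool_rot: [0.0, 0.989, 0.15, 0.004]
ft_force: [-0.2, -0.3, 0.6]
gripper_width: -0.0003
finger_force: 0.0
```

Run:
```python
from h import *
im=r.capture("side")[:,:,::-1]; cv2.imwrite("pics/s4.png",cv2.resize(im[150:290,205:345],None,fx=4,fy=4,interpolation=2))
```

```text
(no output)
```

View pics/s4.png

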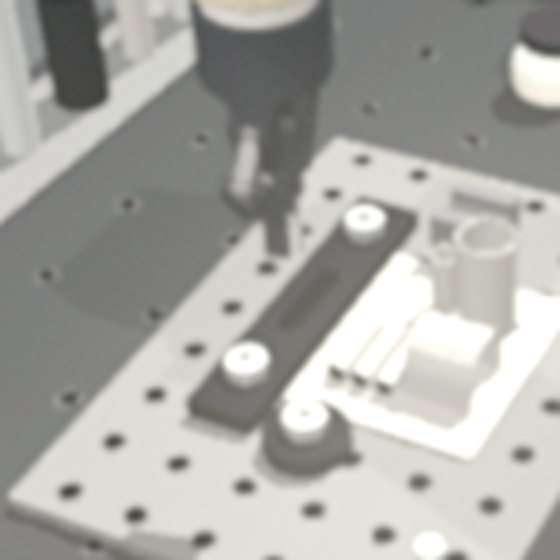

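All three heads sit flush, at crop (246,360), (365,220) and (305,415). The tidy hasn't moved and the tool is clear.

```bash
python3 -c "
from workcell import r
print(r.sign_off())"
```

```text
the job is handed in; nothing more can be done
None
```

I pushed all three pins home in order (pin_l, pin_r, pin_round) with at most about 11 N measured at the wrist; the desk tidy looks unmoved in the last picture, and I handed the job in at about 9 s, though the sign-off returned no verdict.

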